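# Press the fitting bracket home against the sprung plunger

## Robot

A 6-joint arm with a two-finger parallel gripper is mounted at the origin on the work surface. World frame = base frame: x ahead of the robot, y to its left, z up, the work surface at z = 0. Lengths are in m, angles in rad, forces in N, time in s.
With the tool pointing down it reaches from about 0.25 to 0.775 m from the base axis. Payload 8.9 kg.
Tool frame: the origin (TCP) lies between the finger pads; the fingertips stand 19 mm ahead of it and the grasp point (between the pads) is the TCP; y points along the fingers, x is the direction in which the jaws open and shut, and the axes are right-handed (so a half turn about y gives the same grasp; the last joint's range is limited). The gripper opens to 85 mm and grips with 20 to 120 N. Pads are 22 mm wide; open, the fingers measure 114 mm over their backs; the gripper's body (76 mm by 85 mm) begins 54 mm behind the grasp point. The pads swing forward as they close: fully open they stand 13 mm farther back than shut.
Start: joints at [-1.406, 0.291, -0.153, 1.127, 0, 1.431], TCP at [0.157, -0.501, 0.25] pointing down, gripper open.
Joint ranges: [-2.52, 2.52], [-0.91, 1.74], [-1.3, 1.37], [-1.96, 2.02], [-1.52, 1.47], [-3.14, 3.14]. Speed limits (rad/s): [2.22, 2.22, 2.79, 3.14, 3.14, 3.14].

## Interface

Orientations are given as a unit quaternion [w, x, y, z].
In Python, from bench import ctrl gives the robot as it stands.
- The arm moves only by the shell command python3 -m jog 'ROWS' [FORCE]. ROWS is JSON, a list of rows, each an object of numbers: "x", "y", "z": the shift along the world's x, y, z in mm; "rx", "ry", "rz": the turn, a rotation vector about the world's x, y, z in rad; "claw": the finger opening in mm, from 0 to 85.4. In form: [{"x": .., "y": .., "z": .., "rx": .., "ry": .., "rz": .., "claw": ..}, ...]. A call has 1 to 5 rows; each row is the pose to reach, as a shift and turn from the pose commanded when the call began; what a row does not reach only later rows make up. A row lasts 1/10 s, in which the tool goes at most 50 mm and 8.59 degrees, less where a joint would pass 70% of its speed; a pose out of reach is approached as far as the arm can. A call with a gripper value outside its range is refused whole. The fingers move at their own pace and stop on an object; FORCE is the grip in N (left out, the last holds). Time passes only in rows, so rows that repeat a pose let the fingers close. It gives the time, the measured TCP pose, the force and the opening at its end, in the units of the state.
- ctrl.observe(): the state, without advancing time (a new reading comes with each control period).
- ctrl.snapshot(name): name is "scene" or "top"; returns (picture, depth): 420x560x3 uint8, red, green, blue; 420x560 float32, m along the optical axis (not along the pixel's ray), 0 where there is no reading.
- ctrl.camera_params(name): a dict with "K" (3x3 intrinsics, pixels), "world_to_cam" (4x4, takes a point from world to camera coordinates). Camera axes: x right, y down, z forward; pixel columns grow to the right and rows downward; lengths in m; the calibration is good to about 2 mm. A picture is of the moment at which its call begins. camera_params takes no time and is no camera call.
- ctrl.close_job(): hands the job in, once; it reports no verdict.
The state is a dict: "time_s": time; "q": joint angles; "joint_vel": joint speeds; "joint_torque": joint torques, N m; "tool_pos": TCP position; "tool_rot": TCP orientation; "wrist_force": force on the tool from outside, world axes, zero at the start; "torque": the same for the moment, N m; "grip_width": finger opening in m.
Only numpy, scipy, OpenCV 4.12 (cv2) and the standard library are available. Lean on these libraries where they do the work, as an engineer would, in place of code of your own. Each camera call takes 0.05 s, during which the arm holds its last target.

## Task

Three look-alike aluminium brackets stand on the plywood board. Take the one whose foot fits the channel of the steel fixture with just a little play, stand it foot-down in the channel and push it along against the sprung plunger until its foot meets the hard stop; finish while still holding it firmly against the stop, spring compressed, without letting go. Don't ram the stop, and leave the other two brackets and everything else on the bench alone.

Things in the scene. Friction and masses are not known exactly. Their poses are not given: they have to be found in the camera images.
- bracket_medium_center (a point): The medium, fitting aluminium bracket, upside-down T: foot 56 (x) x 31 (y) x 14 mm thick; on its middle an upright web 56 (x) x 10 (y) mm, from 14 to 62 mm above the underside, ends flush with the foot. 130 g. Point at its centre, 31 mm above the underside; x along the web, z up. Same both ways round. Stands on the board. It goes in the 34 mm channel with 1.5 mm play each side.
- bracket_narrow_center (a point): A narrow aluminium bracket, upside-down T: foot 56 (x) x 22 (y) x 14 mm thick; on its middle an upright web 56 (x) x 10 (y) mm, from 14 to 62 mm above the underside, ends flush with the foot. 130 g. Point at its centre, 31 mm above the underside; x along the web, z up. Same both ways round. Stands on the board. It would rattle in the channel: leave it.
- bracket_wide_center (a point): A wide aluminium bracket, upside-down T: foot 56 (x) x 40 (y) x 14 mm thick; on its middle an upright web 56 (x) x 10 (y) mm, from 14 to 62 mm above the underside, ends flush with the foot. 130 g. Point at its centre, 31 mm above the underside; x along the web, z up. Same both ways round. Stands on the board. It does not go into the channel: leave it.
- fixture: Fixed steel fixture; origin: centre of underside of its base plate, 220 x 110 x 12 mm; +x = push direction. Channel floor 12 mm up. Dark rails x = -35 to 41 mm, inner faces at y = +-17 mm, 16 wide, tops 23.5 mm up, inner top edges bevelled 4 mm; funnel strips of the same height flare from x = -33 to -65 mm. Block behind the stop: x 49 to 77, y +-35, up to z = 72 mm.
- stop: Fixed flat steel stop strip across the far end of the channel, 5 x 64 x 12 mm, origin at its centre. Its hard face looks along the fixture's -x, at x = 45 mm from the fixture's origin, 12.5 to 24.5 mm above the bench; the end of the bracket's foot meets it.
- home (a point): Point fixed on the fixture where the centre of the fitting bracket is when fully home (x = 17, y = 0, z = 43 mm from the fixture's origin); axes as the fixture's. Coming in, the web's end first touches the plunger 12 mm short of this point, so the bracket can be set down about 15 to 50 mm short of it.
- plunger (a joint): Travel of the sprung plunger (m): 0 = out, 0.012 = bracket at the stop, 0.015 = its limit. Round-nosed steel pin, 14 mm diameter, along the fixture's x, 54 mm above the bench, nose at x = 33 mm when out; meets the end of the bracket's web. Pushes back 3 N when out, 8 N at the stop: it shoves an unheld bracket back.
- board: Fixed plywood board 240 (x) x 260 (y) x 6 mm on which the brackets stand; origin at the centre of its underside.
- screwdriver_grip (a point): Yellow-handled screwdriver lying on the bench, 180 mm long; point on its handle. Leave alone.
- abrasive_mid (a point): Red abrasive block 70 x 150 x 28 mm; point at its centre. Leave alone.
- wrench_grip (a point): Steel wrench lying on the bench, 160 mm long; point on its handle. Leave alone.
- gauge_center (a point): Upright steel gauge cylinder on the board, 32 mm diameter, 45 mm high; point at its centre. Leave alone.
- bar_mid (a point): Aluminium bar 200 x 30 x 30 mm lying on the bench; point at its centre. Leave alone.
- offcut_mid (a point): Aluminium offcut 50 x 35 x 20 mm lying on the board; point at its centre. Leave alone.
Mind the look-alikes: they are no part of the job. Leave any orange or pink look-alike of the part that bears bracket_medium_center alone.

How it is judged:
By the outcome, as a careful person would: the job done as asked, in the order asked, and still so for the second after the job is handed in, while the arm keeps its last pose, push and grip.
It also fails if it takes over 61 s, if anything falls off the work surface, if the arm or the gripper's body presses on something with over 40 N, if the wrist force passes 120 N, or if a joint passes its speed limit or range.

## Working session

There is one attempt and no reset: what is moved stays moved. The work goes in short steps, Python scripts to look and compute and a shell command to move; the robot and the scene stay as the last step left them, time stands still between calls to the robot, and variables do not carry over. Pictures are saved under pics/ and viewed, and the job is handed in when it is done.

```bash
mkdir -p pics; ls
python3 - <<'E'
from bench import ctrl
import cv2,numpy as np
np.set_printoptions(precision=4,suppress=True)
for n in("scene","top"):
    p,d=ctrl.snapshot(n)
    cv2.imwrite(f"pics/{n}0.png",p[:,:,::-1]); np.savez(f"{n}0.npz",p=p,d=d)
    c=ctrl.camera_params(n);print(n,c["K"],c["world_to_cam"])
print(ctrl.observe())
E
```

```text
pics
scene [[432.2444   0.     276.0859]
 [  0.     432.2444 211.7501]
 [  0.       0.       1.    ]] [[ 0.6707  0.7416 -0.0165 -0.3067]
 [ 0.6175 -0.5704 -0.5416 -0.3615]
 [-0.411   0.3531 -0.8405  1.3023]
 [ 0.      0.      0.      1.    ]]
top [[400.4934   0.     280.8453]
 [  0.     400.4934 206.7685]
 [  0.       0.       1.    ]] [[ 0.0257 -0.9993  0.0285 -0.1095]
 [-0.9902 -0.0293 -0.1363  0.5724]
 [ 0.1371 -0.0247 -0.9903  0.8576]
 [ 0.      0.      0.      1.    ]]
{'time_s': 0.1, 'q': array([-1.4063,  0.2912, -0.154 ,  1.1267,  0.    ,  1.4315]), 'joint_vel': array([-0.0012, -0.0023,  0.0026,  0.0023, -0.0018, -0.0005]), 'joint_torque': array([  0.0006, -53.7976,  33.192 ,   0.0093,  -0.0003,  -0.    ]), 'tool_pos': array([ 0.157 , -0.5006,  0.2498]), 'tool_rot': array([ 0.5702, -0.5696,  0.4189, -0.4183]), 'wrist_force': array([-1.2117, -0.8203,  0.1466]), 'torque': array([-0.0044, -0.014 ,  0.0006]), 'grip_width': 0.08538087920893592}
```

View pics/scene0.png

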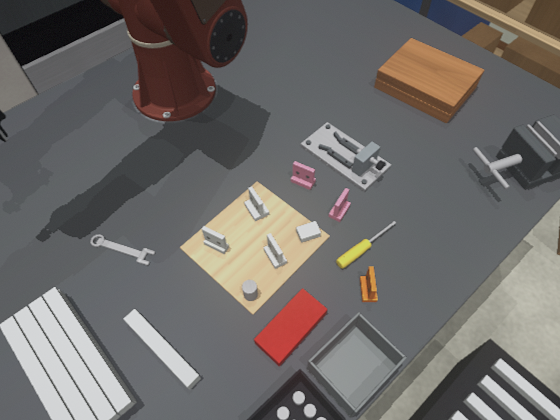

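View pics/top0.png

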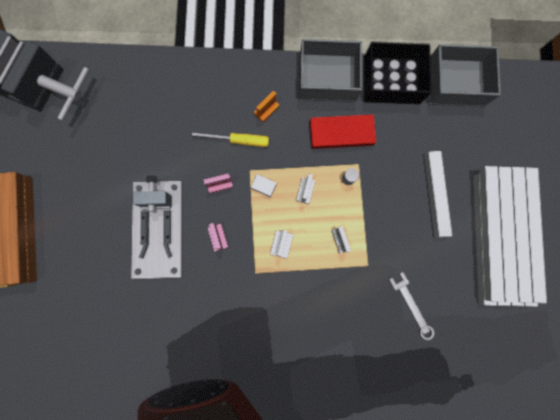

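Scene view: silver brackets stand at about (214,238), (257,203) and (274,250) on the board, and the fixture is at (346,155). In the top view the same brackets are at (342,240), (283,243) and (306,189), and the fixture is at (157,230). I'll enlarge the crops next.

Run:
```python
import cv2,numpy as np
t=cv2.imread("pics/top0.png");s=cv2.imread("pics/scene0.png")
cv2.imwrite("pics/c1.png",cv2.resize(t[160:275,245:370],None,fx=5,fy=5,interpolation=cv2.INTER_CUBIC)) 
cv2.imwrite("pics/c2.png",cv2.resize(s[185:305,185:325],None,fx=5,fy=5,interpolation=cv2.INTER_CUBIC))
cv2.imwrite("pics/c3.png",cv2.resize(t[170:285,120:195],None,fx=5,fy=5,interpolation=cv2.INTER_CUBIC))
cv2.imwrite("pics/c4.png",cv2.resize(s[115:195,290:400],None,fx=6,fy=6,interpolation=cv2.INTER_CUBIC))
```

```text
(no output)
```

View pics/c1.png

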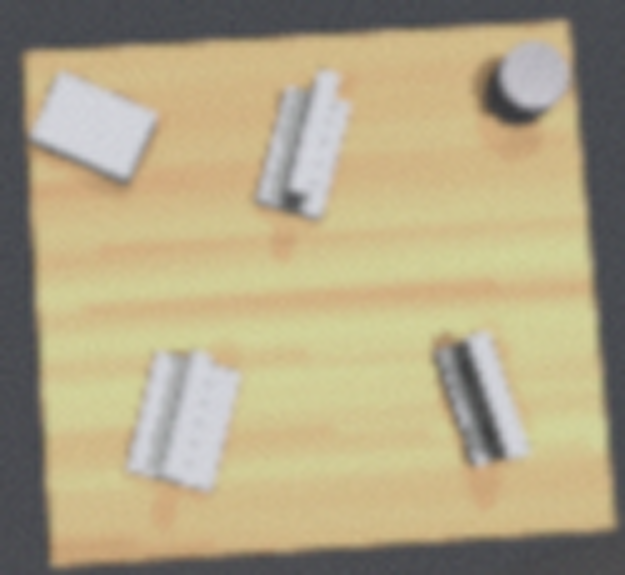

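View pics/c2.png

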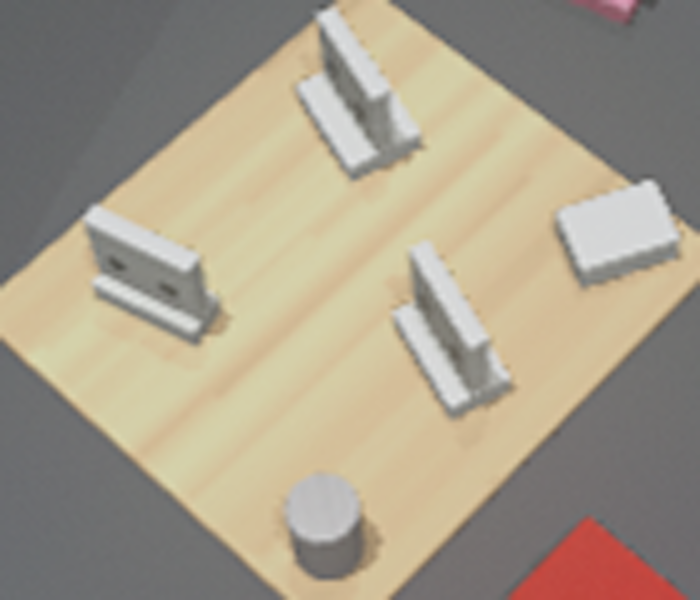

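View pics/c3.png

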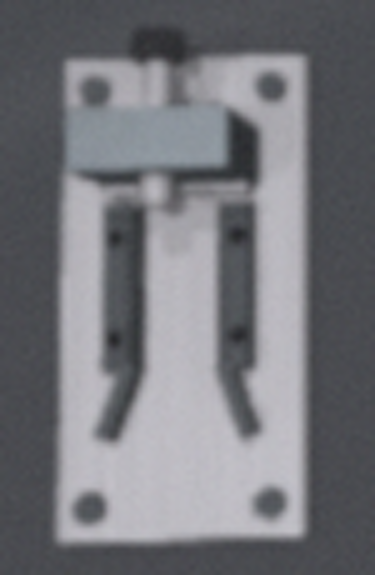

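View pics/c4.png

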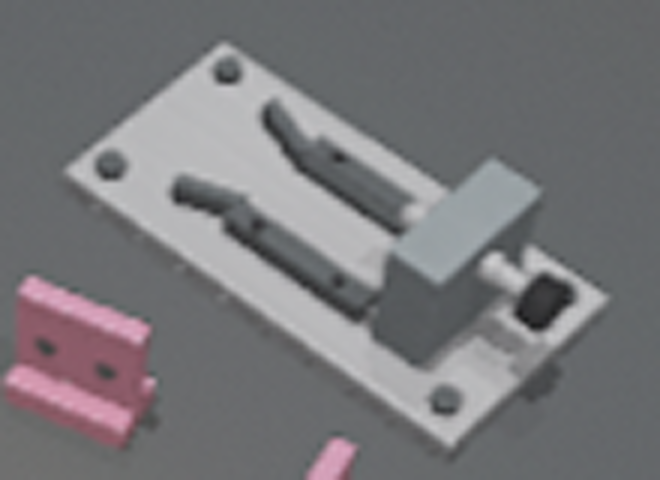

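```bash
cat > h.py <<'E'
import numpy as np,cv2
from bench import ctrl
np.set_printoptions(precision=4,suppress=True)
def cam(n):
    c=ctrl.camera_params(n);return np.array(c["K"]),np.array(c["world_to_cam"])
def ray(n,uv):
    K,T=cam(n);uv=np.atleast_2d(uv).astype(float)
    d=np.c_[(uv-K[:2,2])/[K[0,0],K[1,1]],np.ones(len(uv))]@T[:3,:3]
    return -T[:3,:3].T@T[:3,3],d
def onz(n,uv,z):
    o,d=ray(n,uv);return o+d*((z-o[2])/d[:,2])[:,None]
def cloud(n,d):
    K,T=cam(n);v,u=np.mgrid[:d.shape[0],:d.shape[1]]
    p=np.stack([(u-K[0,2])/K[0,0]*d,(v-K[1,2])/K[1,1]*d,d],-1)
    return (p-T[:3,3])@T[:3,:3]
def tri(a,b):
    o1,d1=ray("scene",a);o2,d2=ray("top",b);out=[]
    for e,f in zip(d1,d2):
        s=np.linalg.lstsq(np.c_[e,-f],o2-o1,rcond=None)[0]
        p,q=o1+s[0]*e,o2+s[1]*f;out.append(np.r_[(p+q)/2,np.linalg.norm(p-q)])
    return np.array(out)
def proj(n,P):
    K,T=cam(n);c=np.atleast_2d(P)@T[:3,:3].T+T[:3,3];c=c@K.T;return c[:,:2]/c[:,2:]
E
python3 - <<'E'
from h import *
S=np.load("scene0.npz");T=np.load("top0.npz")
# board heights & brackets
for n,D,wins in(("scene",S,{"A":(258,285,230,275),"B":(240,272,183,222),"C":(198,232,222,256)}),("top",T,{"A":(294,318,170,206),"B":(268,296,226,262),"C":(330,354,224,256)})):
    W=cloud(n,D["d"]);hsv=cv2.cvtColor(D["p"],cv2.COLOR_RGB2HSV)
    for k,(u0,u1,v0,v1) in wins.items():
        w=W[v0:v1,u0:u1].reshape(-1,3);h=hsv[v0:v1,u0:u1].reshape(-1,3)
        m=(h[:,1]<45)
        print(n,k,m.sum(),"z hist",np.histogram(w[m,2]*1000,bins=[-10,3,9,14,17,20,23,26,40,60,64,67,70,75])[0], "board z",np.median(w[~m,2]))
        # mask-based: web top
        t=w[m&(w[:,2]>.06)]
        if len(t)>5:
            c=t[:,:2].mean(0);e=np.linalg.svd(t[:,:2]-c)[2][0];print("  webtop c",c,"yaw",np.degrees(np.arctan2(e[1],e[0]))%180,"len",np.ptp((t[:,:2]-c)@e),"wid",np.ptp((t[:,:2]-c)@[-e[1],e[0]]),"z",np.median(t[:,2]))
        f=w[m&(w[:,2]>.014)&(w[:,2]<.03)]
        if len(t)>5: y=(f[:,:2]-c)@[-e[1],e[0]];print("  foot y",np.percentile(y,[1,5,95,99]))
E
```

```text
scene A 419 z hist [ 0 16 20 16 54 79  7 43 62 15 29 67 11] board z 0.006346712049186244
  webtop c [ 0.6198 -0.1497] yaw 166.83241229375147 len 0.055634716517555714 wid 0.009781410906717681 z 0.06767249604102415
  foot y [-0.0148 -0.0144  0.0104  0.0145]
scene B 603 z hist [135  30  24  16  71 100  13  38  60  16  19  67   9] board z 0.00620486982734526
  webtop c [ 0.5153 -0.1119] yaw 144.34193703447852 len 0.607920031154118 wid 0.027427861918470534 z 0.06809038051396044
  foot y [-0.0261 -0.0222  0.0225  0.0264]
scene C 482 z hist [51 14 25 12 51 33 15 59 90 16 41 68  6] board z 0.006312033034769963
  webtop c [ 0.51   -0.2323] yaw 159.53281854954213 len 0.5264662778558081 wid 0.05503703527355297 z 0.06739729035319117
  foot y [-0.0238 -0.0211  0.0202  0.0241]
top A 362 z hist [  0  15   4   7  55 120  17   8  16   3   9  75  32] board z 0.006892106236199154
  webtop c [ 0.6172 -0.1481] yaw 160.29613069810267 len 0.2114473249396765 wid 0.02418860374233001 z 0.06905120070127391
  foot y [-0.0162 -0.0145  0.0152  0.017 ]
top B 466 z hist [  1  18   4   1  92 197  25   0   7   0  15  67  37] board z 0.006808812462986079
  webtop c [ 0.4932 -0.0961] yaw 165.09215708923213 len 0.07479332256027832 wid 0.019150796746367695 z 0.06919605313352217
  foot y [-0.0193 -0.018   0.0186  0.02  ]
top C 307 z hist [ 0 13  3  7 26 42 10 28 38 13 20 75 32] board z 0.007083091270454282
  webtop c [ 0.5064 -0.2302] yaw 19.35266320976575 len 0.05564848509223068 wid 0.010382927318154437 z 0.0685215442546691
  foot y [-0.0104 -0.0102 -0.0039 -0.0037]
```

Foot half-widths measured on either side of the web:

| Bracket | Scene px | Top px | Half-width | Reads as |
|---|---|---|---|---|
| A | (274,250) | (306,189) | ±15 mm | medium (31 mm) |
| B | (257,203) | (283,243) | ±19 mm | wide |
| C | (214,238) | (342,240) | ±10.4 mm | narrow |

A is the one that fits. The pink and orange parts are decoys. Next I'll get precise poses for A and the fixture.

Run:
```python
from h import *
S=np.load("scene0.npz");T=np.load("top0.npz")
def rect(p):
    (c,s,a)=cv2.minAreaRect((p*1000).astype(np.float32));return np.array(c),np.array(s),a
for n,D in(("scene",S),("top",T)):
    W=cloud(n,D["d"]);hsv=cv2.cvtColor(D["p"],cv2.COLOR_RGB2HSV)
    # bracket A: web top and foot, windows in world
    w=W.reshape(-1,3)
    near=(np.hypot(w[:,0]-.619,w[:,1]+.149)<.045)
    t=w[near&(w[:,2]>.063)];c,s,a=rect(t[:,:2]);e=np.linalg.svd((t-t.mean(0))[:,:2])[2][0]
    print(n,"A webtop",c,s,a,"svd yaw",np.degrees(np.arctan2(e[1],e[0])),"mean",t.mean(0))
    f=w[near&(w[:,2]>.0155)&(w[:,2]<.026)];c,s,a=rect(f[:,:2]);print("  A foot",c,s,a,np.median(f[:,2]))
    # fixture plate: brightness mask + z 6..18mm
    m=(W[...,2]>.006)&(W[...,2]<.018)&(W[...,0]>.42)&(W[...,0]<.8)&(W[...,1]>.08)&(W[...,1]<.36)
    m=cv2.morphologyEx(m.astype(np.uint8),cv2.MORPH_OPEN,np.ones((3,3)))
    k,L,st,ce=cv2.connectedComponentsWithStats(m);i=1+np.argmax(st[1:,4]);
    p=W[L==i];c,s,a=rect(p[:,:2]);print("  plate",c,s,a,"z",np.median(p[:,2]),len(p))
    b=w[(np.hypot(w[:,0]-c[0]/1e3,w[:,1]-c[1]/1e3)<.13)&(w[:,2]>.068)&(w[:,2]<.08)];c,s,a=rect(b[:,:2]);print("  blocktop",c,s,a,np.median(b[:,2]),len(b))
# offcut, others z not needed
```

```text
scene A webtop [ 618.4398 -148.6776] [10.1946 55.4067] 76.15662384033203 svd yaw -13.64904020438601 mean [ 0.6191 -0.1491  0.0678]
  A foot [ 618.7848 -149.3443] [30.7125 57.3955] 77.85874938964844 0.020209279439638156
  plate [524.2838 190.1182] [213.3677 113.9578] 3.010965585708618 z 0.012126677738986938 1673
  blocktop [583.8371 193.2472] [28.0772 71.7346] 3.08552885055542 0.0718038797646602 257
top A webtop [ 619.3453 -149.0875] [10.092  55.5848] 76.59506225585938 svd yaw 166.34686724630112 mean [ 0.619  -0.1489  0.0689]
  A foot [ 619.418  -148.9793] [31.0616 55.6027] 77.19046020507812 0.020927216879865346
  plate [525.3515 188.7187] [212.1241 111.3573] 2.9874401092529297 z 0.012928245917250383 2875
  blocktop [599.3952 192.1532] [57.9671 69.4749] 2.715872287750244 0.07252046598939382 427
```

Run:
```python
from h import *
S=np.load("scene0.npz");T=np.load("top0.npz")
def blob(D,u,v,r=6):
    g=cv2.cvtColor(D["p"],cv2.COLOR_RGB2GRAY).astype(float)
    x=g[v-r:v+r+1,u-r:u+r+1];bg=np.percentile(x,75);wt=np.clip(bg-20-x,0,None)
    vv,uu=np.mgrid[v-r:v+r+1,u-r:u+r+1];ok=np.hypot(uu-u,vv-v)<4.5;wt=wt*ok
    return np.array([(uu*wt).sum(),(vv*wt).sum()])/wt.sum()
t=np.array([blob(T,u,v) for u,v in((139,188),(174,187),(138,271),(174,270))])
s=np.array([blob(S,u,v) for u,v in((364,182),(308,142),(328,127))])
print(t,s)
print("tri(near-left,near-right, )",tri(s[[2,1,0]],np.array([t[2],t[3],t[1]])) )
Pt=onz("top",t,.0135);Ps=onz("scene",s,.0135);print(Pt,Pt.mean(0));print(Ps)
print("diffs scene-top",Ps[[2,1,0]]-Pt[[2,3,1]])
for a,b in((2,0),(3,1)):
    d=Pt[b]-Pt[a];print("yaw",np.degrees(np.arctan2(d[1],d[0])),np.linalg.norm(d))
d=Ps[0]-Ps[1];print("yaw sc",np.degrees(np.arctan2(d[1],d[0])),np.linalg.norm(d))
# web-top and foot: cross-view offset check with plate contour
for n,D,x in(("top",T,(120,170,195,285)),("scene",S,(295,118,395,192))):
    u0,v0,u1,v1=x;g=cv2.cvtColor(D["p"],cv2.COLOR_RGB2GRAY)[v0:v1,u0:u1]
    print(n,np.percentile(g,[5,20,50,80,95]))
    m=(cv2.GaussianBlur(g,(3,3),0)>(115 if n=="top" else 140)).astype(np.uint8)
    c=max(cv2.findContours(m,cv2.RETR_EXTERNAL,cv2.CHAIN_APPROX_NONE)[0],key=cv2.contourArea)
    h=cv2.convexHull(c)[:,0]+[u0,v0]
    P=onz(n,h,.012);print(n,cv2.minAreaRect((P[:,:2]*1e3).astype(np.float32)))
```

```text
[[138.6171 188.1495]
 [173.826  186.9713]
 [137.5245 271.2051]
 [173.58   270.1729]] [[363.6761 181.5104]
 [307.83   142.2069]
 [327.7432 126.2889]]
tri(near-left,near-right, ) [[0.4242 0.2219 0.0174 0.0006]
 [0.4282 0.142  0.0166 0.0003]
 [0.6174 0.1534 0.0157 0.0002]]
[[0.6126 0.2343 0.0135]
 [0.6179 0.154  0.0135]
 [0.4239 0.2228 0.0135]
 [0.4282 0.1428 0.0135]] [0.5207 0.1885 0.0135]
[[0.6165 0.1547 0.0135]
 [0.4262 0.1439 0.0135]
 [0.422  0.2251 0.0135]]
diffs scene-top [[-0.002   0.0023 -0.    ]
 [-0.002   0.001   0.    ]
 [-0.0014  0.0007  0.    ]]
yaw 3.4837796440387008 0.189027336560358
yaw 3.377929283334759 0.18996852018234567
yaw sc 3.2672445316683474 0.19055422335270925
top [ 72.  75.  89. 180. 189.]
top ((520.1968383789062, 189.23484802246094), (221.1720428466797, 109.61247253417969), 3.4246580600738525)
scene [ 87. 102. 105. 166. 186.]
scene ((518.8623046875, 202.31045532226562), (220.1705322265625, 137.8743438720703), 3.1555070877075195)
```

```bash
cat >> h.py <<'E'
from scipy.spatial.transform import Rotation as Ro
def st():
    o=ctrl.observe();w=o["tool_rot"];R=Ro.from_quat([w[1],w[2],w[3],w[0]]).as_matrix()
    print("t",round(o["time_s"],2),"pos",np.array(o["tool_pos"])*1e3,"x-yaw",round(np.degrees(np.arctan2(R[1,0],R[0,0])),2),"ydir",R[:,1],"F",np.array(o["wrist_force"]),"M",np.array(o["torque"]),"w",round(o["grip_width"]*1e3,2),"q6",o["q"][5]);return o
E
python3 -c "
from h import *
st()"
```

```text
t 0.1 pos [ 157.0092 -500.6068  249.8185] x-yaw -72.59 ydir [-0.0002  0.0011 -1.    ] F [-1.2117 -0.8203  0.1466] M [-0.0044 -0.014   0.0006] w 85.38 q6 1.4315176399640384
```

Run:
```python
import cv2
s=cv2.imread("pics/scene0.png");t=cv2.imread("pics/top0.png")
a=cv2.resize(s[225:280,245:305],(480,440),interpolation=cv2.INTER_CUBIC);b=cv2.resize(t[165:212,285:325],(300,352),interpolation=cv2.INTER_CUBIC)
b=cv2.copyMakeBorder(b,0,88,0,0,cv2.BORDER_CONSTANT)
cv2.imwrite("pics/confirmA.png",cv2.hconcat([a,b]))
```

```text
(no output)
```

View pics/confirmA.png

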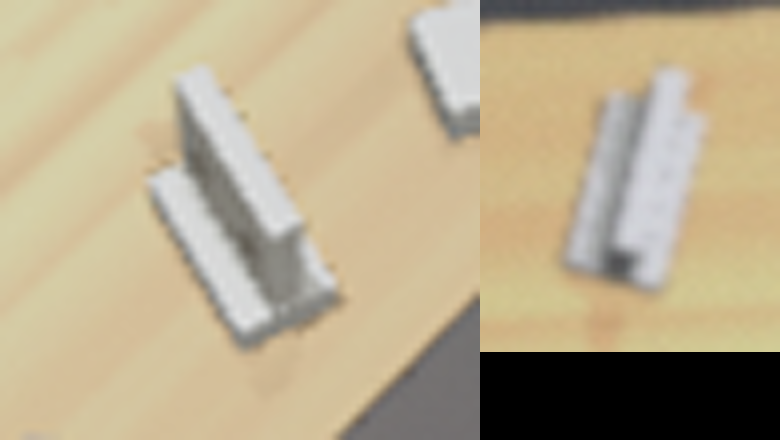

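In the enlarged crop, A is silver and has a flange of roughly one web width on each side of the web (31 mm foot), so it is the medium bracket. Centre is (619,-149), yaw -13.4°. Moving above it.

```bash
python3 -m jog '[{"x":40,"y":25,"rz":-0.13,"claw":50},{"x":80,"y":55,"rz":-0.27,"claw":50},{"x":120,"y":85,"rz":-0.40,"claw":50},{"x":160,"y":115,"rz":-0.54,"claw":50},{"x":200,"y":145,"rz":-0.54,"claw":50}]' 50; python3 -c "
from h import *
st()"
```

```text
t 0.1 pos [ 157.0092 -500.6068  249.8185] x-yaw -72.59 ydir [-0.0002  0.0011 -1.    ] F [-1.2117 -0.8203  0.1466] M [-0.0044 -0.014   0.0006] w 85.38 q6 1.4315176399640384invalid input at $[0]: expected keys x, y, z, rx, ry, rz, claw
```

```bash
python3 -m jog '[{"x":40,"y":25,"z":0,"rx":0,"ry":0,"rz":-0.13,"claw":50},{"x":80,"y":55,"z":0,"rx":0,"ry":0,"rz":-0.27,"claw":50},{"x":120,"y":85,"z":0,"rx":0,"ry":0,"rz":-0.40,"claw":50},{"x":160,"y":115,"z":0,"rx":0,"ry":0,"rz":-0.54,"claw":50},{"x":200,"y":145,"z":0,"rx":0,"ry":0,"rz":-0.54,"claw":50}]' 50; python3 -c "
from h import *
st()"
```

```text
time_s: 0.6
tool_pos: [0.3486, -0.362, 0.2501]
tool_rot: [0.436, -0.436, 0.557, -0.557]
wrist_force: [0.6, -0.6, 0.4]
grip_width: 0.0496
t 0.6 pos [ 348.5563 -361.9521  250.1396] x-yaw -103.85 ydir [-0.0002  0.0001 -1.    ] F [ 0.6449 -0.5863  0.4221] M [-0.0883  0.0427 -0.0136] w 49.61 q6 2.4334940776706224
```

```bash
python3 -m jog '[{"x":30,"y":25,"z":0,"rx":0,"ry":0,"rz":0.14,"claw":50},{"x":60,"y":50,"z":0,"rx":0,"ry":0,"rz":0.28,"claw":50},{"x":90,"y":75,"z":0,"rx":0,"ry":0,"rz":0.42,"claw":50},{"x":120,"y":95,"z":0,"rx":0,"ry":0,"rz":0.56,"claw":50},{"x":150,"y":120,"z":0,"rx":0,"ry":0,"rz":0.70,"claw":50}]'
python3 -m jog '[{"x":25,"y":20,"z":0,"rx":0,"ry":0,"rz":0.14,"claw":50},{"x":50,"y":40,"z":0,"rx":0,"ry":0,"rz":0.28,"claw":50},{"x":75,"y":60,"z":0,"rx":0,"ry":0,"rz":0.42,"claw":50},{"x":100,"y":80,"z":0,"rx":0,"ry":0,"rz":0.56,"claw":50},{"x":112,"y":87,"z":0,"rx":0,"ry":0,"rz":0.70,"claw":50}]'
python3 -m jog '[{"x":0,"y":0,"z":-20,"rx":0,"ry":0,"rz":0.14,"claw":50},{"x":0,"y":0,"z":-40,"rx":0,"ry":0,"rz":0.28,"claw":50},{"x":0,"y":0,"z":-60,"rx":0,"ry":0,"rz":0.42,"claw":50},{"x":0,"y":0,"z":-80,"rx":0,"ry":0,"rz":0.56,"claw":50},{"x":0,"y":0,"z":-90,"rx":0,"ry":0,"rz":0.70,"claw":50}]'
python3 -m jog '[{"x":0,"y":0,"z":0,"rx":0,"ry":0,"rz":0.14,"claw":50},{"x":0,"y":0,"z":0,"rx":0,"ry":0,"rz":0.28,"claw":50},{"x":0,"y":0,"z":0,"rx":0,"ry":0,"rz":0.42,"claw":50},{"x":0,"y":0,"z":0,"rx":0,"ry":0,"rz":0.56,"claw":50},{"x":0,"y":0,"z":0,"rx":0,"ry":0,"rz":0.70,"claw":50}]' | head -1;  python3 -c "
from h import *
st()"
```

```text
time_s: 1.1
tool_pos: [0.4986, -0.2421, 0.25]
tool_rot: [-0.603, 0.603, -0.37, 0.37]
wrist_force: [0.6, -0.4, 0.6]
grip_width: 0.0502
time_s: 1.6
tool_pos: [0.6111, -0.154, 0.2496]
tool_rot: [0.693, -0.693, 0.14, -0.14]
wrist_force: [0.1, -1.0, 0.1]
grip_width: 0.05
time_s: 2.1
tool_pos: [0.6085, -0.1556, 0.158]
tool_rot: [0.7, -0.699, -0.104, 0.106]
wrist_force: [0.6, -0.1, 0.3]
grip_width: 0.0498
time_s: 2.6
t 2.6 pos [ 609.337  -155.9767  159.8176] x-yaw 57.22 ydir [-0.0009  0.0004 -1.    ] F [-0.8421 -0.0228  0.3433] M [-0.0066 -0.0175  0.0381] w 50.24 q6 0.20527255127466715
```

```bash
python3 -m jog '[{"x":9.5,"y":7,"z":0,"rx":0,"ry":0,"rz":0.12,"claw":50},{"x":9.5,"y":7,"z":-20,"rx":0,"ry":0,"rz":0.24,"claw":50},{"x":9.5,"y":7,"z":-35,"rx":0,"ry":0,"rz":0.338,"claw":50},{"x":9.5,"y":7,"z":-40,"rx":0,"ry":0,"rz":0.338,"claw":50},{"x":9.5,"y":7,"z":-40,"rx":0,"ry":0,"rz":0.338,"claw":50}]' ;  python3 - <<'E'
from h import *
st()
for n in("scene","top"):
    p,d=ctrl.snapshot(n);cv2.imwrite(f"pics/{n}1.png",p[:,:,::-1]);np.savez(f"{n}1.npz",p=p,d=d)
st()
s=cv2.imread("pics/scene1.png");t=cv2.imread("pics/top1.png")
cv2.imwrite("pics/c5.png",cv2.hconcat([cv2.resize(s[190:290,225:325],(400,400)),cv2.resize(t[140:240,255:355],(400,400))]))
E
```

```text
time_s: 3.1
tool_pos: [0.6185, -0.1489, 0.1194]
tool_rot: [0.557, -0.556, -0.435, 0.436]
wrist_force: [-0.5, -0.3, 0.5]
grip_width: 0.0497
t 3.1 pos [ 618.4716 -148.8676  119.4382] x-yaw 76.09 ydir [-0.0018  0.0007 -1.    ] F [-0.4514 -0.2532  0.5308] M [ 0.0567 -0.0838 -0.0115] w 49.74 q6 -0.10830616379208946
t 3.2 pos [ 619.3674 -149.246   120.8253] x-yaw 76.13 ydir [ 0.0005 -0.0002 -1.    ] F [ 0.8648 -0.3635 -0.598 ] M [ 0.0208  0.0072 -0.007 ] w 50.19 q6 -0.10899095375327553
```

View pics/c5.png

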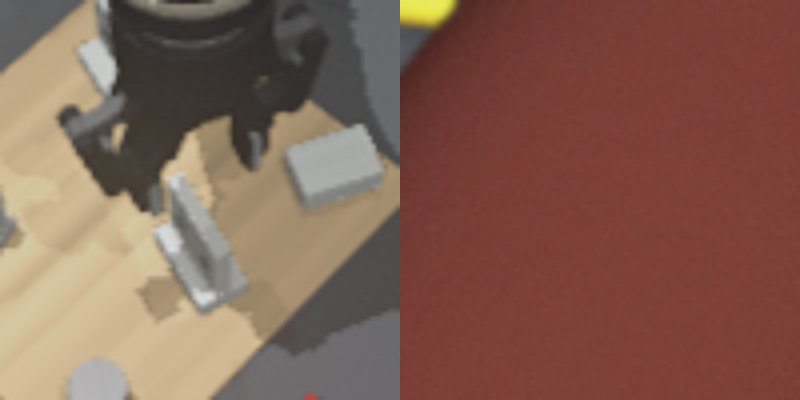

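The fingers straddle A and are clear of the offcut. The arm hides A in the top view. Descending to TCP z≈45.

```bash
python3 -m jog '[{"x":0,"y":0,"z":-20,"rx":0,"ry":0,"rz":0.008,"claw":50},{"x":0,"y":0,"z":-40,"rx":0,"ry":0,"rz":0.008,"claw":50},{"x":0,"y":0,"z":-58,"rx":0,"ry":0,"rz":0.008,"claw":50},{"x":0,"y":0,"z":-70,"rx":0,"ry":0,"rz":0.008,"claw":50},{"x":0,"y":0,"z":-75,"rx":0,"ry":0,"rz":0.008,"claw":50}]' ;  python3 - <<'E'
from h import *
st()
p,d=ctrl.snapshot("scene");cv2.imwrite("pics/scene2.png",p[:,:,::-1])
cv2.imwrite("pics/c6.png",cv2.resize(p[190:290,225:325,::-1],(600,600)));st()
E
```

```text
time_s: 3.7
tool_pos: [0.6189, -0.1491, 0.0448]
tool_rot: [0.555, -0.554, -0.438, 0.439]
wrist_force: [-0.6, 0.2, 0.5]
grip_width: 0.0501
t 3.7 pos [ 618.9292 -149.0669   44.7964] x-yaw 76.67 ydir [-0.0006  0.0002 -1.    ] F [-0.5724  0.1568  0.4751] M [ 0.0102 -0.0369 -0.0008] w 50.12 q6 -0.11837024891805131
t 3.75 pos [ 618.852  -149.0239   44.5587] x-yaw 76.68 ydir [-0.0008  0.0003 -1.    ] F [ 0.119   0.4769 -1.1225] M [ 0.0108 -0.0192  0.05  ] w 50.21 q6 -0.11858705190773808
```

View pics/c6.png

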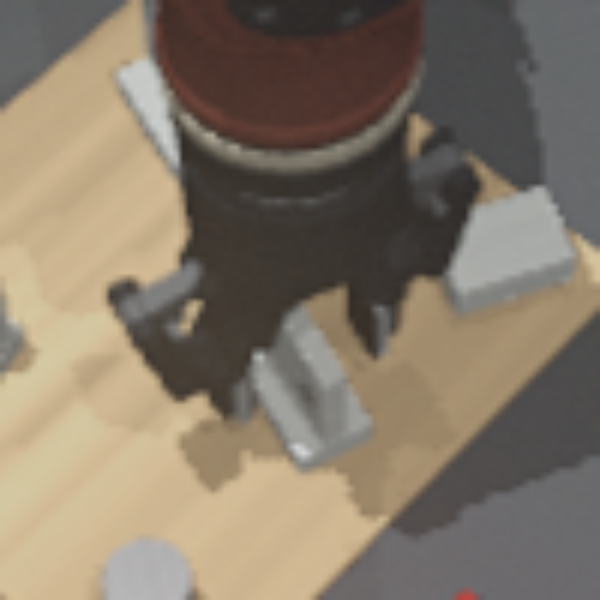

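Jaws are either side of the web. Closing at 60 N.

```bash
python3 -m jog '[{"x":0,"y":0,"z":0,"rx":0,"ry":0,"rz":0,"claw":30},{"x":0,"y":0,"z":0,"rx":0,"ry":0,"rz":0,"claw":20},{"x":0,"y":0,"z":0,"rx":0,"ry":0,"rz":0,"claw":14},{"x":0,"y":0,"z":0,"rx":0,"ry":0,"rz":0,"claw":8},{"x":0,"y":0,"z":0,"rx":0,"ry":0,"rz":0,"claw":4}]' 60
python3 -m jog '[{"x":0,"y":0,"z":0,"rx":0,"ry":0,"rz":0,"claw":4},{"x":0,"y":0,"z":0,"rx":0,"ry":0,"rz":0,"claw":4},{"x":0,"y":0,"z":0,"rx":0,"ry":0,"rz":0,"claw":4}]' 60
python3 -c "
from h import *
st()"
```

```text
time_s: 4.25
tool_pos: [0.6197, -0.1494, 0.0461]
tool_rot: [-0.554, 0.555, 0.439, -0.439]
wrist_force: [-2.1, 0.0, 5.7]
grip_width: 0.0092
time_s: 4.55
tool_pos: [0.6196, -0.1493, 0.0461]
tool_rot: [-0.554, 0.555, 0.439, -0.439]
wrist_force: [0.2, -0.1, 6.2]
grip_width: 0.0093
t 4.55 pos [ 619.6188 -149.3051   46.0639] x-yaw 76.72 ydir [ 0.0012 -0.0005 -1.    ] F [ 0.1906 -0.1091  6.2075] M [-0.0204  0.1414 -0.0337] w 9.34 q6 -0.11923817535071815
```

```bash
python3 -m jog '[{"x":0,"y":0,"z":5,"rx":0,"ry":0,"rz":0,"claw":4},{"x":0,"y":0,"z":15,"rx":0,"ry":0,"rz":0,"claw":4},{"x":0,"y":0,"z":40,"rx":0,"ry":0,"rz":0,"claw":4},{"x":0,"y":0,"z":75,"rx":0,"ry":0,"rz":0,"claw":4},{"x":0,"y":0,"z":115,"rx":0,"ry":0,"rz":0,"claw":4}]'
python3 - <<'E'
from h import *
st()
p,d=ctrl.snapshot("scene");cv2.imwrite("pics/scene3.png",p[:,:,::-1])
cv2.imwrite("pics/c7.png",cv2.resize(p[150:300,200:350,::-1],(600,600)));st()
E
```

```text
time_s: 5.05
tool_pos: [0.6182, -0.1488, 0.1611]
tool_rot: [0.555, -0.554, -0.438, 0.439]
wrist_force: [1.0, -0.0, -1.4]
grip_width: 0.0097
t 5.05 pos [ 618.2035 -148.7591  161.1372] x-yaw 76.72 ydir [-0.002   0.0007 -1.    ] F [ 0.9931 -0.003  -1.4249] M [-0.0502 -0.0437 -0.0181] w 9.67 q6 -0.11921125222854355
t 5.1 pos [ 621.6067 -149.8889  168.9635] x-yaw 76.73 ydir [ 0.0076 -0.0027 -1.    ] F [ 3.2535 -1.3405  4.5444] M [-0.0903 -0.2966  0.0203] w 9.13 q6 -0.11923375829739627
```

View pics/c7.png

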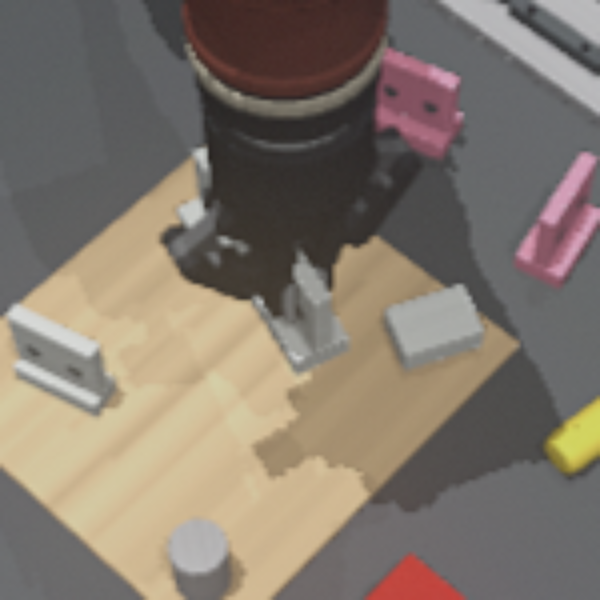

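Bracket A is in the gripper and lifted clear. Moving it to above the channel.

```bash
python3 -m jog '[{"x":-10,"y":30,"z":0,"rx":0,"ry":0,"rz":0.06,"claw":4},{"x":-22,"y":66,"z":0,"rx":0,"ry":0,"rz":0.12,"claw":4},{"x":-34,"y":104,"z":0,"rx":0,"ry":0,"rz":0.18,"claw":4},{"x":-46,"y":142,"z":0,"rx":0,"ry":0,"rz":0.24,"claw":4},{"x":-58,"y":178,"z":0,"rx":0,"ry":0,"rz":0.291,"claw":4}]'
python3 -m jog '[{"x":-12,"y":36,"z":0,"rx":0,"ry":0,"rz":0,"claw":4},{"x":-24,"y":74,"z":0,"rx":0,"ry":0,"rz":0,"claw":4},{"x":-36,"y":110,"z":0,"rx":0,"ry":0,"rz":0,"claw":4},{"x":-46,"y":140,"z":0,"rx":0,"ry":0,"rz":0,"claw":4},{"x":-53,"y":158,"z":0,"rx":0,"ry":0,"rz":0,"claw":4}]'
python3 -m jog '[{"x":0,"y":0,"z":-20,"rx":0,"ry":0,"rz":0,"claw":4},{"x":0,"y":0,"z":-40,"rx":0,"ry":0,"rz":0,"claw":4},{"x":0,"y":0,"z":-50,"rx":0,"ry":0,"rz":0,"claw":4},{"x":0,"y":0,"z":-50,"rx":0,"ry":0,"rz":0,"claw":4},{"x":0,"y":0,"z":-50,"rx":0,"ry":0,"rz":0,"claw":4}]'
python3 - <<'E'
from h import *
st()
for n in("scene","top"):
    p,d=ctrl.snapshot(n);cv2.imwrite(f"pics/{n}4.png",p[:,:,::-1]);np.savez(f"{n}4.npz",p=p,d=d)
    x=(100,210,280,410) if n=="scene" else (150,290,90,230)
    cv2.imwrite(f"pics/c8{n}.png",cv2.resize(p[x[0]:x[1],x[2]:x[3],::-1],None,fx=5,fy=5,interpolation=cv2.INTER_CUBIC))
st()
E
```

```text
time_s: 5.6
tool_pos: [0.5604, 0.0304, 0.1608]
tool_rot: [-0.484, 0.484, 0.515, -0.515]
wrist_force: [-0.2, 0.4, -1.0]
grip_width: 0.0095
time_s: 6.1
tool_pos: [0.5072, 0.1891, 0.1608]
tool_rot: [-0.485, 0.484, 0.515, -0.515]
wrist_force: [0.5, -0.4, -2.0]
grip_width: 0.0093
time_s: 6.6
tool_pos: [0.5085, 0.1868, 0.1109]
tool_rot: [-0.485, 0.485, 0.515, -0.514]
wrist_force: [0.7, -0.1, -1.4]
grip_width: 0.0092
t 6.6 pos [508.4651 186.812  110.8879] x-yaw 93.37 ydir [ 0.0004  0.0001 -1.    ] F [ 0.7212 -0.1339 -1.3886] M [ 0.0061 -0.0246  0.0367] w 9.23 q6 0.15822698969982973
t 6.7 pos [508.8422 186.8647 111.2619] x-yaw 93.37 ydir [ 0.0014  0.0003 -1.    ] F [-0.5174  0.3697 -0.7239] M [ 0.0133  0.0229 -0.0204] w 9.46 q6 0.15822609257250445
```

View pics/c8scene.png

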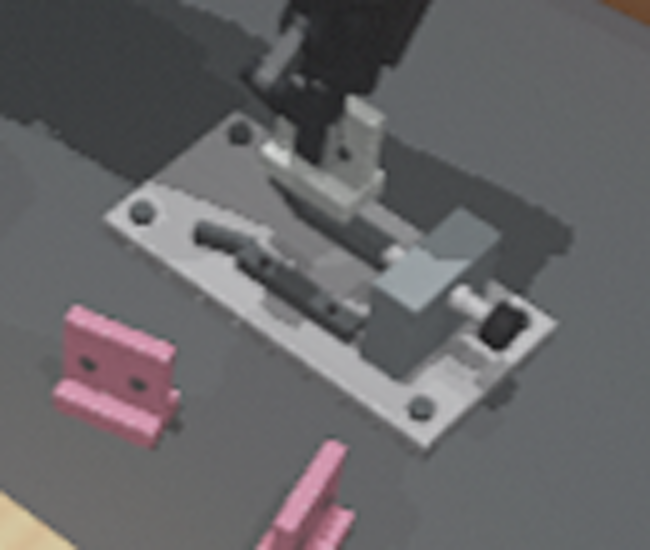

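View pics/top4.png

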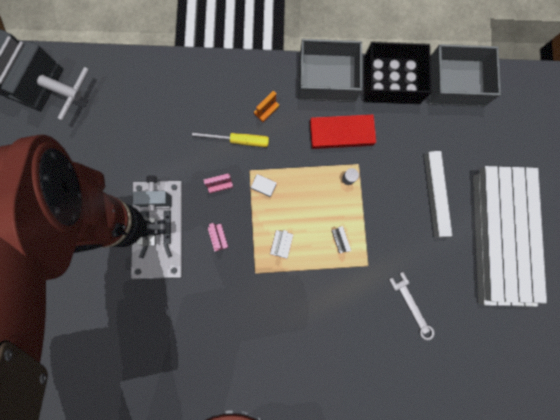

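The bracket hangs over the channel, square to it, with its +x end at scene px (355,130). I'll measure the channel centre line from the rails in both views, and the held bracket's offset in the same frame.

Run:
```python
from h import *
yaw=np.radians(3.4);O=np.array([.5205,.1885]);R=np.array([[np.cos(yaw),np.sin(yaw)],[-np.sin(yaw),np.cos(yaw)]])
for f in("scene0","top0","scene4"):
    D=np.load(f+".npz");n=f[:-1];W=cloud(n,D["d"]).reshape(-1,3)
    F=np.c_[(W[:,:2]-O)@R.T*1e3,W[:,2]*1e3];g=cv2.cvtColor(D["p"],cv2.COLOR_RGB2GRAY).ravel()
    b=(abs(F[:,1])<50)&(abs(F[:,0])<120)
    if f!="scene4":
        r=b&(F[:,0]>-30)&(F[:,0]<36)&(F[:,2]>20)&(F[:,2]<27)
        for s in(1,-1):
            y=F[r&(s*F[:,1]>8)];print(f,"rail",s,"y",np.percentile(y[:,1],[2,50,98]),"z",np.median(y[:,2]),"slope deg",np.degrees(np.polyfit(y[:,0],y[:,1],1)[0]),len(y))
        r=b&(F[:,2]>68)&(F[:,2]<76)&(F[:,0]>45);print(" block",np.percentile(F[r],[2,98],axis=0))
    r=b&(abs(F[:,0]+12)<45)&(F[:,2]>60)&(F[:,2]<135)
    if f=="scene4":
        q=F[r];print(np.histogram(q[:,2],bins=np.arange(60,136,5)))
        ft=F[r&(F[:,2]>82)&(F[:,2]<91)];print("foot top",np.percentile(ft,[2,50,98],axis=0))
        # web +x end face & side
        w=F[r&(F[:,2]>92)&(F[:,2]<125)&(g>110)];print("web",np.percentile(w,[2,50,98],axis=0),len(w))
    print(f)
# tcp in fixture frame
o=ctrl.observe();print("tcp fix",R@(np.array(o["tool_pos"][:2])-O)*1e3)
```

```text
scene0 rail 1 y [18.452  26.6032 34.5809] z 23.009669232019732 slope deg -1.3369250706122628 92
scene0 rail -1 y [-32.9885 -26.8978 -18.6997] z 23.442714810755994 slope deg -0.06768244959733878 116
 block [[ 49.8222 -33.6025  68.729 ]
 [ 77.0594  34.5183  74.783 ]]
scene0
top0 rail 1 y [17.3517 25.5683 33.0235] z 23.798639055518812 slope deg 0.5723171711263338 205
top0 rail -1 y [-32.4715 -25.4363 -17.8188] z 23.704337458917717 slope deg -0.0260110610453074 196
 block [[ 50.0262 -34.3366  68.862 ]
 [ 77.2091  32.5261  75.1586]]
top0
(array([ 0,  1, 28, 32, 79, 48, 20, 16, 28, 24, 24, 26, 17, 21, 39]), array([ 60,  65,  70,  75,  80,  85,  90,  95, 100, 105, 110, 115, 120,
       125, 130, 135]))
foot top [[-40.2906 -15.5684  82.0689]
 [ -6.2853  -8.2222  84.6923]
 [ 15.0182  13.8975  90.6107]]
web [[-36.4792  -5.4807  93.0325]
 [  9.8896  -3.3818 109.0083]
 [ 15.7199   1.6629 123.2393]] 58
scene4
tcp fix [-11.7343  -0.941 ]
```

The channel centre agrees in both views within 0.3 mm. In the fixture frame the held bracket sits at y≈-0.9 by camera and by TCP. I'll shift +1.1 mm in y and lower to just above the rails.

```bash
python3 -m jog '[{"x":0,"y":1.1,"z":-8,"rx":0,"ry":0,"rz":0,"claw":4},{"x":0,"y":1.1,"z":-20,"rx":0,"ry":0,"rz":0,"claw":4},{"x":0,"y":1.1,"z":-32,"rx":0,"ry":0,"rz":0,"claw":4},{"x":0,"y":1.1,"z":-40,"rx":0,"ry":0,"rz":0,"claw":4},{"x":0,"y":1.1,"z":-43,"rx":0,"ry":0,"rz":0,"claw":4}]'
python3 - <<'E'
from h import *
st()
p,d=ctrl.snapshot("scene");cv2.imwrite("pics/scene5.png",p[:,:,::-1]);np.savez("scene5.npz",p=p,d=d)
cv2.imwrite("pics/c9.png",cv2.resize(p[110:200,295:395,::-1],None,fx=6,fy=6,interpolation=cv2.INTER_CUBIC))
o=st()
yaw=np.radians(3.4);O=np.array([.5205,.1885]);R=np.array([[np.cos(yaw),np.sin(yaw)],[-np.sin(yaw),np.cos(yaw)]])
print("tcp fix",R@(np.array(o["tool_pos"][:2])-O)*1e3)
E
```

```text
time_s: 7.2
tool_pos: [0.5072, 0.1878, 0.0658]
tool_rot: [0.485, -0.485, -0.514, 0.515]
wrist_force: [-0.1, 0.4, -1.5]
grip_width: 0.0094
t 7.2 pos [507.2418 187.7824  65.82  ] x-yaw 93.39 ydir [-0.0021 -0.0005 -1.    ] F [-0.0777  0.3815 -1.5495] M [-0.0089 -0.0061 -0.0404] w 9.43 q6 0.16019960502136177
t 7.25 pos [507.321  187.7906  65.921 ] x-yaw 93.39 ydir [-0.002  -0.0005 -1.    ] F [-0.2898 -0.7282 -2.6598] M [0.0304 0.0247 0.0106] w 8.93 q6 0.16023749324576142
tcp fix [-13.1979   0.0735]
```

View pics/c9.png

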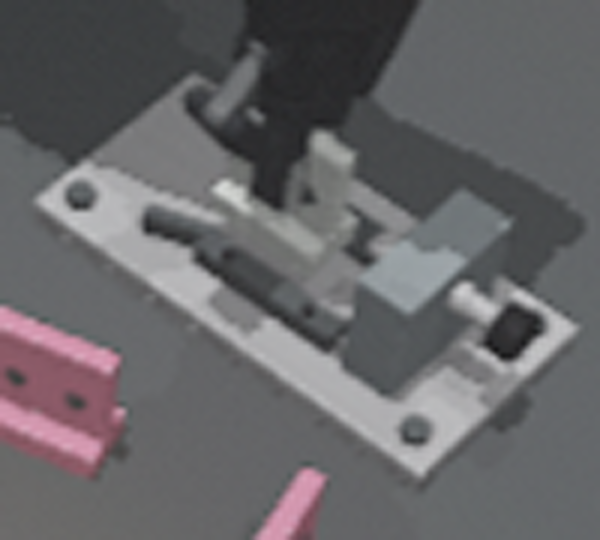

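The foot is above and between the rails. Lowering gently while watching the force.

```bash
python3 -m jog '[{"x":0,"y":0,"z":-2,"rx":0,"ry":0,"rz":0,"claw":4},{"x":0,"y":0,"z":-4,"rx":0,"ry":0,"rz":0,"claw":4},{"x":0,"y":0,"z":-6,"rx":0,"ry":0,"rz":0,"claw":4},{"x":0,"y":0,"z":-8,"rx":0,"ry":0,"rz":0,"claw":4},{"x":0,"y":0,"z":-8,"rx":0,"ry":0,"rz":0,"claw":4}]'
python3 -c "
from h import *
st()"
```

```text
time_s: 7.75
tool_pos: [0.508, 0.188, 0.0592]
tool_rot: [0.485, -0.485, -0.515, 0.515]
wrist_force: [0.2, -0.5, -1.3]
grip_width: 0.0091
t 7.75 pos [508.0423 187.9881  59.17  ] x-yaw 93.39 ydir [-0.0001 -0.     -1.    ] F [ 0.2451 -0.4581 -1.285 ] M [-0.0363  0.0071 -0.0004] w 9.14 q6 0.1602074028949196
```

```bash
python3 -m jog '[{"x":0,"y":0,"z":-1.5,"rx":0,"ry":0,"rz":0,"claw":4},{"x":0,"y":0,"z":-3,"rx":0,"ry":0,"rz":0,"claw":4},{"x":0,"y":0,"z":-4.5,"rx":0,"ry":0,"rz":0,"claw":4},{"x":0,"y":0,"z":-5.5,"rx":0,"ry":0,"rz":0,"claw":4},{"x":0,"y":0,"z":-5.5,"rx":0,"ry":0,"rz":0,"claw":4}]'
python3 -c "
from h import *
st()"
python3 -m jog '[{"x":0,"y":0,"z":-0.5,"rx":0,"ry":0,"rz":0,"claw":4},{"x":0,"y":0,"z":-1,"rx":0,"ry":0,"rz":0,"claw":4},{"x":0,"y":0,"z":-1,"rx":0,"ry":0,"rz":0,"claw":4}]'
python3 -c "
from h import *
st()"
```

```text
time_s: 8.25
tool_pos: [0.508, 0.188, 0.0536]
tool_rot: [0.485, -0.485, -0.514, 0.515]
wrist_force: [0.5, -0.8, -2.1]
grip_width: 0.0092
t 8.25 pos [508.0138 187.9569  53.6258] x-yaw 93.39 ydir [-0.0003 -0.0001 -1.    ] F [ 0.4622 -0.774  -2.0591] M [ 0.0303  0.0173 -0.0034] w 9.24 q6 0.1601962410483789
time_s: 8.55
tool_pos: [0.5081, 0.188, 0.0528]
tool_rot: [0.485, -0.485, -0.515, 0.515]
wrist_force: [0.7, -1.3, -1.8]
grip_width: 0.0093
t 8.55 pos [508.1019 188.0139  52.7525] x-yaw 93.39 ydir [-0.0001  0.     -1.    ] F [ 0.6969 -1.2621 -1.8479] M [-0.0458 -0.0191  0.003 ] w 9.27 q6 0.16023248872163554
```

```bash
for i in 1 ; do python3 -m jog '[{"x":0,"y":0,"z":-0.5,"rx":0,"ry":0,"rz":0,"claw":4},{"x":0,"y":0,"z":-1,"rx":0,"ry":0,"rz":0,"claw":4},{"x":0,"y":0,"z":-1,"rx":0,"ry":0,"rz":0,"claw":4}]'; done; python3 -c "
from h import *
st()"
python3 -m jog '[{"x":0,"y":0,"z":-0.5,"rx":0,"ry":0,"rz":0,"claw":4},{"x":0,"y":0,"z":-0.8,"rx":0,"ry":0,"rz":0,"claw":4},{"x":0,"y":0,"z":-0.8,"rx":0,"ry":0,"rz":0,"claw":4}]'
python3 - <<'E'
from h import *
st()
p,d=ctrl.snapshot("scene");cv2.imwrite("pics/scene6.png",p[:,:,::-1]);np.savez("scene6.npz",p=p,d=d)
cv2.imwrite("pics/c10.png",cv2.resize(p[110:200,295:395,::-1],None,fx=6,fy=6,interpolation=cv2.INTER_CUBIC))
E
```

```text
time_s: 8.85
tool_pos: [0.5081, 0.188, 0.0521]
tool_rot: [-0.485, 0.485, 0.515, -0.515]
wrist_force: [0.1, -0.1, 3.5]
grip_width: 0.0088
t 8.85 pos [508.14   188.0021  52.0583] x-yaw 93.39 ydir [ 0.0002 -0.     -1.    ] F [ 0.0683 -0.1255  3.5108] M [-0.0494  0.2233 -0.0229] w 8.76 q6 0.1601840894518141
time_s: 9.15
tool_pos: [0.5082, 0.188, 0.052]
tool_rot: [-0.485, 0.485, 0.515, -0.514]
wrist_force: [-5.1, -1.2, 13.8]
grip_width: 0.0095
t 9.15 pos [508.191  187.9986  52.0233] x-yaw 93.39 ydir [ 0.0006  0.     -1.    ] F [-5.0824 -1.1609 13.8361] M [-0.2639  0.9889 -0.0063] w 9.46 q6 0.16023901752279715
```

View pics/c10.png

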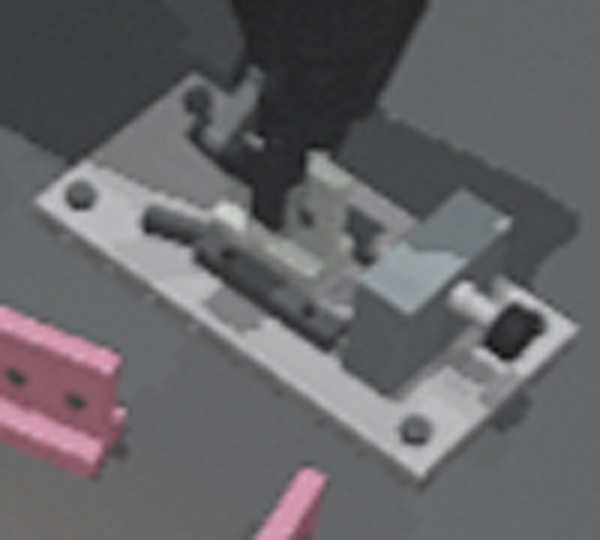

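Floor contact came at TCP z=52.1 with the foot between the rails, though the force rose to 14 N. I'll ease off about 0.5 mm and slide along the channel toward the plunger.

```bash
python3 -m jog '[{"x":0,"y":0,"z":0.5,"rx":0,"ry":0,"rz":0,"claw":4},{"x":0,"y":0,"z":0.5,"rx":0,"ry":0,"rz":0,"claw":4}]' 90; python3 -c "
from h import *
st()"
python3 -m jog '[{"x":2,"y":0.1,"z":0.5,"rx":0,"ry":0,"rz":0,"claw":4},{"x":5,"y":0.3,"z":0.5,"rx":0,"ry":0,"rz":0,"claw":4},{"x":8,"y":0.5,"z":0.5,"rx":0,"ry":0,"rz":0,"claw":4},{"x":11,"y":0.65,"z":0.5,"rx":0,"ry":0,"rz":0,"claw":4},{"x":12,"y":0.7,"z":0.5,"rx":0,"ry":0,"rz":0,"claw":4}]'
python3 -c "
from h import *
st()"
```

```text
time_s: 9.4
tool_pos: [0.5082, 0.188, 0.0521]
tool_rot: [-0.485, 0.485, 0.515, -0.514]
wrist_force: [-3.1, -1.6, 9.1]
grip_width: 0.0091
t 9.4 pos [508.1817 188.0062  52.0776] x-yaw 93.39 ydir [ 0.0004  0.     -1.    ] F [-3.1095 -1.6488  9.0548] M [-0.1771  0.6408 -0.008 ] w 9.09 q6 0.16020745454532165
time_s: 9.9
tool_pos: [0.5201, 0.1888, 0.0521]
tool_rot: [0.485, -0.485, -0.514, 0.515]
wrist_force: [-5.3, -0.3, 9.9]
grip_width: 0.0089
t 9.9 pos [520.1367 188.7599  52.099 ] x-yaw 93.39 ydir [-0.0005  0.0001 -1.    ] F [-5.2544 -0.3483  9.9357] M [-0.0281  1.1023 -0.0083] w 8.89 q6 0.15666642011210363
```

```bash
python3 -m jog '[{"x":1,"y":0.06,"z":0.3,"rx":0,"ry":0,"rz":0,"claw":4},{"x":2,"y":0.1,"z":0.5,"rx":0,"ry":0,"rz":0,"claw":4},{"x":3,"y":0.2,"z":0.5,"rx":0,"ry":0,"rz":0,"claw":4},{"x":4,"y":0.25,"z":0.5,"rx":0,"ry":0,"rz":0,"claw":4},{"x":4,"y":0.25,"z":0.5,"rx":0,"ry":0,"rz":0,"claw":4}]'
python3 -c "
from h import *
st()"
python3 -m jog '[{"x":1,"y":0.06,"z":0,"rx":0,"ry":0,"rz":0,"claw":4},{"x":2,"y":0.1,"z":0,"rx":0,"ry":0,"rz":0,"claw":4},{"x":3,"y":0.2,"z":0,"rx":0,"ry":0,"rz":0,"claw":4},{"x":4,"y":0.25,"z":0,"rx":0,"ry":0,"rz":0,"claw":4},{"x":4,"y":0.25,"z":0,"rx":0,"ry":0,"rz":0,"claw":4}]'
python3 -c "
from h import *
st()"
```

```text
time_s: 10.4
tool_pos: [0.5244, 0.1889, 0.0524]
tool_rot: [-0.485, 0.485, 0.515, -0.515]
wrist_force: [0.5, -0.5, -2.0]
grip_width: 0.0095
t 10.4 pos [524.3539 188.9467  52.413 ] x-yaw 93.39 ydir [ 0.0002  0.     -1.    ] F [ 0.4555 -0.466  -1.9888] M [ 0.0024  0.0416 -0.0461] w 9.5 q6 0.15557721397582341
time_s: 10.9
tool_pos: [0.5277, 0.1891, 0.0524]
tool_rot: [0.485, -0.485, -0.514, 0.515]
wrist_force: [-4.9, -0.9, -0.5]
grip_width: 0.0094
t 10.9 pos [527.6954 189.1356  52.3658] x-yaw 93.39 ydir [-0.0009 -0.0002 -1.    ] F [-4.9463 -0.9352 -0.4573] M [-0.055   0.6512 -0.0052] w 9.44 q6 0.1544793631353598
```

The plunger is engaged, with Fx about -5 N. Continuing in small steps with the foot lightly seated.

```bash
python3 -m jog '[{"x":1,"y":0.06,"z":-0.1,"rx":0,"ry":0,"rz":0,"claw":4},{"x":2,"y":0.12,"z":-0.2,"rx":0,"ry":0,"rz":0,"claw":4},{"x":3,"y":0.18,"z":-0.3,"rx":0,"ry":0,"rz":0,"claw":4},{"x":4,"y":0.24,"z":-0.3,"rx":0,"ry":0,"rz":0,"claw":4},{"x":5,"y":0.3,"z":-0.3,"rx":0,"ry":0,"rz":0,"claw":4}]'
python3 -m jog '[{"x":0.5,"y":0.03,"z":0,"rx":0,"ry":0,"rz":0,"claw":4},{"x":1,"y":0.06,"z":0,"rx":0,"ry":0,"rz":0,"claw":4},{"x":1,"y":0.06,"z":0,"rx":0,"ry":0,"rz":0,"claw":4}]'
python3 - <<'E'
from h import *
st()
p,d=ctrl.snapshot("scene");cv2.imwrite("pics/scene7.png",p[:,:,::-1])
cv2.imwrite("pics/c11.png",cv2.resize(p[110:200,295:395,::-1],None,fx=6,fy=6,interpolation=cv2.INTER_CUBIC))
E
```

```text
time_s: 11.4
tool_pos: [0.5326, 0.1895, 0.0521]
tool_rot: [0.485, -0.485, -0.514, 0.515]
wrist_force: [-6.8, -1.4, 2.9]
grip_width: 0.0088
time_s: 11.7
tool_pos: [0.5335, 0.1895, 0.0521]
tool_rot: [0.485, -0.485, -0.514, 0.515]
wrist_force: [-6.0, -0.8, 3.7]
grip_width: 0.0089
t 11.7 pos [533.5078 189.493   52.1325] x-yaw 93.4 ydir [-0.0013 -0.0002 -1.    ] F [-6.025  -0.768   3.7487] M [-0.0965  1.2245 -0.0452] w 8.92 q6 0.15279379535679977
```

View pics/c11.png

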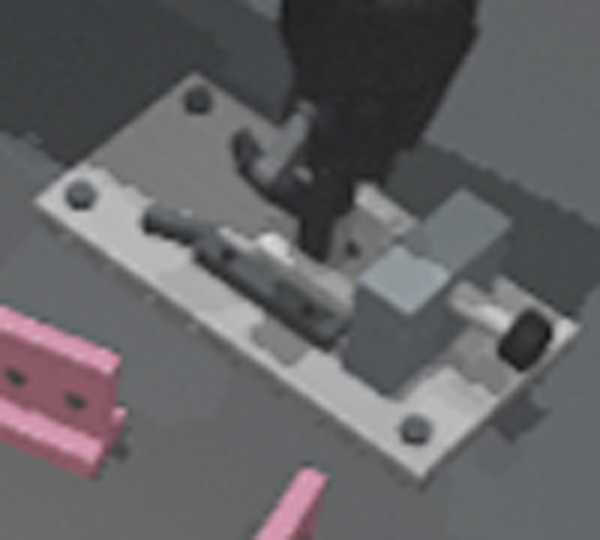

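The plunger's rear knob has moved back (crop px (525,335)) and the foot is level between the rails. About 4 mm remain, so I'm stepping by 1 mm and then 0.5 mm.

```bash
python3 -m jog '[{"x":0.5,"y":0.03,"z":0,"rx":0,"ry":0,"rz":0,"claw":4},{"x":1,"y":0.06,"z":0,"rx":0,"ry":0,"rz":0,"claw":4},{"x":1.5,"y":0.09,"z":0,"rx":0,"ry":0,"rz":0,"claw":4},{"x":2,"y":0.12,"z":0,"rx":0,"ry":0,"rz":0,"claw":4},{"x":2,"y":0.12,"z":0,"rx":0,"ry":0,"rz":0,"claw":4}]'
python3 -c "
from h import *
st()"
python3 -m jog '[{"x":0.25,"y":0.01,"z":0,"rx":0,"ry":0,"rz":0,"claw":4},{"x":0.5,"y":0.03,"z":0,"rx":0,"ry":0,"rz":0,"claw":4},{"x":0.75,"y":0.04,"z":0,"rx":0,"ry":0,"rz":0,"claw":4},{"x":1,"y":0.06,"z":0,"rx":0,"ry":0,"rz":0,"claw":4},{"x":1,"y":0.06,"z":0,"rx":0,"ry":0,"rz":0,"claw":4}]'
python3 -c "
from h import *
st()"
```

```text
time_s: 12.25
tool_pos: [0.5352, 0.1896, 0.0521]
tool_rot: [0.485, -0.485, -0.514, 0.515]
wrist_force: [-7.7, -0.8, 4.8]
grip_width: 0.009
t 12.25 pos [535.2131 189.5887  52.1449] x-yaw 93.4 ydir [-0.0018 -0.0002 -1.    ] F [-7.7301 -0.7722  4.8161] M [-0.1505  1.4739  0.0835] w 9.03 q6 0.15229253418440347
time_s: 12.75
tool_pos: [0.536, 0.1896, 0.0521]
tool_rot: [0.485, -0.484, -0.514, 0.515]
wrist_force: [-9.3, -0.9, 4.4]
grip_width: 0.0091
t 12.75 pos [535.9931 189.6394  52.1416] x-yaw 93.4 ydir [-0.0021 -0.0002 -1.    ] F [-9.313  -0.8979  4.4266] M [-0.1069  1.6148 -0.0214] w 9.06 q6 0.15201560597883368
```

```bash
python3 -m jog '[{"x":0.25,"y":0.01,"z":0,"rx":0,"ry":0,"rz":0,"claw":4},{"x":0.5,"y":0.03,"z":0,"rx":0,"ry":0,"rz":0,"claw":4},{"x":0.75,"y":0.04,"z":0,"rx":0,"ry":0,"rz":0,"claw":4},{"x":1,"y":0.06,"z":0,"rx":0,"ry":0,"rz":0,"claw":4},{"x":1,"y":0.06,"z":0,"rx":0,"ry":0,"rz":0,"claw":4}]' | tail -2
python3 -c "
from h import *
st()"
python3 -m jog '[{"x":0.2,"y":0.01,"z":0,"rx":0,"ry":0,"rz":0,"claw":4},{"x":0.4,"y":0.02,"z":0,"rx":0,"ry":0,"rz":0,"claw":4},{"x":0.5,"y":0.03,"z":0,"rx":0,"ry":0,"rz":0,"claw":4},{"x":0.5,"y":0.03,"z":0,"rx":0,"ry":0,"rz":0,"claw":4}]' | tail -2
python3 -c "
from h import *
st()"
```

```text
wrist_force: [-9.6, -1.1, 5.6]
grip_width: 0.0091
t 13.25 pos [536.8638 189.7127  52.161 ] x-yaw 93.4 ydir [-0.0023 -0.0002 -1.    ] F [-9.5699 -1.1033  5.6228] M [-0.1405  1.7264  0.0427] w 9.1 q6 0.15174898301098766
wrist_force: [-9.5, -1.1, 6.0]
grip_width: 0.0093
t 13.65 pos [537.24   189.735   52.1452] x-yaw 93.4 ydir [-0.0025 -0.0003 -1.    ] F [-9.4798 -1.1203  6.0205] M [-0.1671  1.7574 -0.0319] w 9.28 q6 0.15163214257941568
```

```bash
python3 -m jog '[{"x":0.2,"y":0.01,"z":0,"rx":0,"ry":0,"rz":0,"claw":4},{"x":0.4,"y":0.02,"z":0,"rx":0,"ry":0,"rz":0,"claw":4},{"x":0.5,"y":0.03,"z":0,"rx":0,"ry":0,"rz":0,"claw":4},{"x":0.5,"y":0.03,"z":0,"rx":0,"ry":0,"rz":0,"claw":4}]' | tail -2
python3 -c "
from h import *
st()"
python3 -m jog '[{"x":0.2,"y":0.01,"z":0,"rx":0,"ry":0,"rz":0,"claw":4},{"x":0.4,"y":0.02,"z":0,"rx":0,"ry":0,"rz":0,"claw":4},{"x":0.5,"y":0.03,"z":0,"rx":0,"ry":0,"rz":0,"claw":4},{"x":0.5,"y":0.03,"z":0,"rx":0,"ry":0,"rz":0,"claw":4}]' | tail -2
python3 -c "
from h import *
st()"
```

```text
wrist_force: [-9.5, -0.9, 6.9]
grip_width: 0.0091
t 14.05 pos [537.6871 189.7578  52.154 ] x-yaw 93.41 ydir [-0.0026 -0.0003 -1.    ] F [-9.5003 -0.8909  6.9283] M [-0.1586  1.8645 -0.0158] w 9.06 q6 0.15146800597731028
wrist_force: [-11.2, -1.2, 8.4]
grip_width: 0.0095
t 14.45 pos [537.9231 189.7333  52.1513] x-yaw 93.4 ydir [-0.0031 -0.0003 -1.    ] F [-11.1508  -1.1673   8.4115] M [-0.1765  2.0089  0.0061] w 9.48 q6 0.15138407069627913
```

```bash
python3 -m jog '[{"x":0.2,"y":0.01,"z":0,"rx":0,"ry":0,"rz":0,"claw":4},{"x":0.4,"y":0.02,"z":0,"rx":0,"ry":0,"rz":0,"claw":4},{"x":0.5,"y":0.03,"z":0,"rx":0,"ry":0,"rz":0,"claw":4},{"x":0.5,"y":0.03,"z":0,"rx":0,"ry":0,"rz":0,"claw":4}]' | tail -2
python3 -c "
from h import *
st()"
python3 -m jog '[{"x":0.2,"y":0.01,"z":0,"rx":0,"ry":0,"rz":0,"claw":4},{"x":0.4,"y":0.02,"z":0,"rx":0,"ry":0,"rz":0,"claw":4},{"x":0.5,"y":0.03,"z":0,"rx":0,"ry":0,"rz":0,"claw":4},{"x":0.5,"y":0.03,"z":0,"rx":0,"ry":0,"rz":0,"claw":4}]' | tail -2
python3 -c "
from h import *
st()"
```

```text
wrist_force: [-12.3, -1.4, 9.3]
grip_width: 0.0096
t 14.85 pos [538.0038 189.7774  52.1831] x-yaw 93.41 ydir [-0.0038 -0.0004 -1.    ] F [-12.3147  -1.384    9.2743] M [-0.2358  2.4141 -0.049 ] w 9.64 q6 0.15128907083426602
wrist_force: [-14.9, -1.3, 11.7]
grip_width: 0.009
t 15.25 pos [538.0697 189.765   52.1989] x-yaw 93.41 ydir [-0.0045 -0.0004 -1.    ] F [-14.9328  -1.2715  11.7104] M [-0.2279  2.7523 -0.0458] w 9.04 q6 0.15115943733811232
```

The TCP stalled at x=538.0 while the force climbs. That is about 17.6 mm in the fixture frame, against 17 for home plus the small grasp offset, so this is the stop. I'll add a modest extra push and verify.

```bash
python3 -m jog '[{"x":0.3,"y":0.02,"z":0.1,"rx":0,"ry":0,"rz":0,"claw":4},{"x":0.6,"y":0.04,"z":0.2,"rx":0,"ry":0,"rz":0,"claw":4},{"x":0.9,"y":0.05,"z":0.2,"rx":0,"ry":0,"rz":0,"claw":4},{"x":1.2,"y":0.07,"z":0.2,"rx":0,"ry":0,"rz":0,"claw":4},{"x":1.2,"y":0.07,"z":0.2,"rx":0,"ry":0,"rz":0,"claw":4}]' | tail -2
python3 - <<'E'
from h import *
st()
S=np.load("scene0.npz")["p"]
for n in("scene","top"):
    p,d=ctrl.snapshot(n);cv2.imwrite(f"pics/{n}8.png",p[:,:,::-1]);np.savez(f"{n}8.npz",p=p,d=d)
    x=(110,200,295,395) if n=="scene" else (165,285,110,200)
    a=p[x[0]:x[1],x[2]:x[3],::-1];cv2.imwrite(f"pics/c12{n}.png",cv2.resize(a,None,fx=5,fy=5,interpolation=cv2.INTER_CUBIC))
yaw=np.radians(3.4);O=np.array([.5205,.1885]);R=np.array([[np.cos(yaw),np.sin(yaw)],[-np.sin(yaw),np.cos(yaw)]])
d=np.load("scene8.npz")["d"];W=cloud("scene",d).reshape(-1,3);F=np.c_[(W[:,:2]-O)@R.T*1e3,W[:,2]*1e3]
f=F[(abs(F[:,1])<16.5)&(F[:,0]>-40)&(F[:,0]<48)&(F[:,2]>24.5)&(F[:,2]<29)];print("foot top",np.percentile(f,[2,50,98],axis=0),len(f))
o=st();print("tcp fix",R@(np.array(o["tool_pos"][:2])-O)*1e3)
E
```

```text
wrist_force: [-18.4, -1.4, 14.8]
grip_width: 0.0087
t 15.75 pos [538.167  189.7818  52.2562] x-yaw 93.42 ydir [-0.0065 -0.0006 -1.    ] F [-18.4367  -1.442   14.796 ] M [-0.2965  3.5912  0.009 ] w 8.74 q6 0.1508140374133375
foot top [[ -9.972  -15.0333  24.687 ]
 [  9.6211  -8.7958  25.9561]
 [ 35.4128  -2.4063  28.6484]] 54
t 15.85 pos [538.17   189.7853  52.2588] x-yaw 93.42 ydir [-0.0065 -0.0006 -1.    ] F [-17.6166  -1.4129  15.1139] M [-0.2403  3.5351 -0.0515] w 8.99 q6 0.15083276723247618
tcp fix [17.7151  0.2351]
```

View pics/c12scene.png

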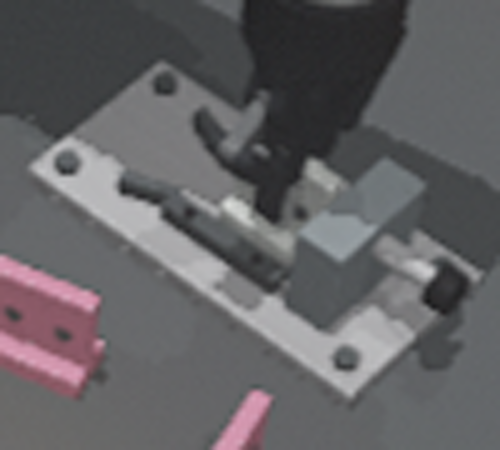

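View pics/c12top.png

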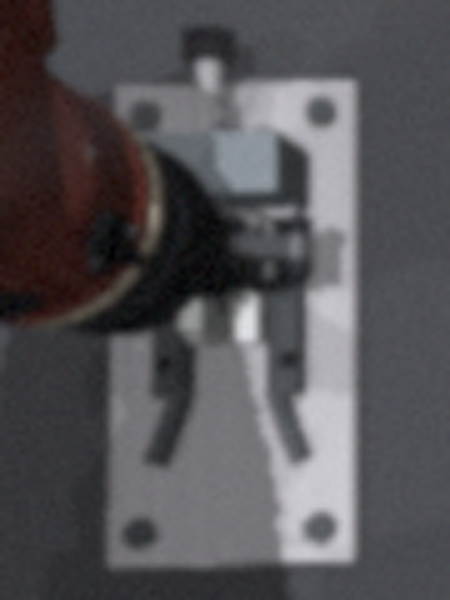

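Both views show the foot's tail end inside the rails and the knob pushed well back at the rear. The tool is pitched 0.37° nose-down under load, so I'll trim that and measure the plunger travel and tail end.

```bash
python3 -m jog '[{"x":0,"y":0,"z":0,"rx":0,"ry":-0.002,"rz":0,"claw":4},{"x":0,"y":0,"z":0,"rx":0,"ry":-0.004,"rz":0,"claw":4},{"x":0,"y":0,"z":0,"rx":0,"ry":-0.006,"rz":0,"claw":4},{"x":0,"y":0,"z":0,"rx":0,"ry":-0.006,"rz":0,"claw":4}]' | tail -2
python3 - <<'E'
from h import *
st()
yaw=np.radians(3.4);O=np.array([.5205,.1885]);R=np.array([[np.cos(yaw),np.sin(yaw)],[-np.sin(yaw),np.cos(yaw)]])
# knob: dark blob behind block, z~54 ; fixture x extents in before/after
for n in("top","scene"):
    for k in("0","8"):
        D=np.load(n+k+".npz");W=cloud(n,D["d"]).reshape(-1,3);F=np.c_[(W[:,:2]-O)@R.T*1e3,W[:,2]*1e3]
        f=F[(abs(F[:,1])<14)&(F[:,0]>84)&(F[:,0]<140)&(F[:,2]>45)&(F[:,2]<75)]
        if len(f)>5:
            print(n,k,"rear part x 2/50/98%",np.percentile(f[:,0],[2,50,90,98]),"z",np.percentile(f[:,2],98),len(f))
        g=cv2.cvtColor(D["p"],cv2.COLOR_RGB2GRAY).ravel();f=F[(abs(F[:,1])<16)&(F[:,0]>78)&(F[:,0]<140)&(F[:,2]>45)&(F[:,2]<75)&(g<55)]
        if len(f)>3: print("   dark knob x",f[:,0].min(),f[:,0].mean(),f[:,0].max(),len(f))
D=np.load("top8.npz");W=cloud("top",D["d"]).reshape(-1,3);F=np.c_[(W[:,:2]-O)@R.T*1e3,W[:,2]*1e3]
f=F[(abs(F[:,1])<15.5)&(F[:,0]>-45)&(F[:,0]<45)&(F[:,2]>22)&(F[:,2]<30)];print("top tail x",np.percentile(f[:,0],[1,3,10]),np.percentile(f[:,1],[2,98]),len(f))
E
```

```text
wrist_force: [-17.6, -2.4, 12.7]
grip_width: 0.0092
t 16.25 pos [538.0335 189.7531  52.1333] x-yaw 93.42 ydir [-0.0006 -0.0006 -1.    ] F [-17.6473  -2.4489  12.6754] M [-0.2234  3.6207 -0.0488] w 9.18 q6 0.15150951412882346
top 0 rear part x 2/50/98% [ 85.0373 102.3403 111.2121 113.045 ] z 68.31963455491189 111
   dark knob x 100.13656996125746 106.12940064344491 111.32918717535642 40
top 8 rear part x 2/50/98% [ 85.4224 111.5827 121.7603 124.1103] z 68.61074296581727 150
   dark knob x 111.49606936450094 117.02515003076131 122.43611493379683 55
scene 0 rear part x 2/50/98% [ 84.3001 104.0304 112.299  112.7119] z 66.68316585518257 94
   dark knob x 100.47169820424799 107.72596282515329 113.11440119208784 35
scene 8 rear part x 2/50/98% [ 85.5207 113.0702 123.7807 124.6513] z 65.90240250472537 120
   dark knob x 111.8663225600039 119.42900481765179 125.14031636825945 43
top tail x [-9.6414 -9.1118 -8.9322] [-14.5243  11.7813] 57
```

```bash
python3 -m jog '[{"x":0.5,"y":0.03,"z":0,"rx":0,"ry":0,"rz":0,"claw":4},{"x":1,"y":0.06,"z":0.1,"rx":0,"ry":-0.001,"rz":0,"claw":4},{"x":1.5,"y":0.09,"z":0.2,"rx":0,"ry":-0.002,"rz":0,"claw":4},{"x":2,"y":0.12,"z":0.2,"rx":0,"ry":-0.003,"rz":0,"claw":4},{"x":2,"y":0.12,"z":0.2,"rx":0,"ry":-0.003,"rz":0,"claw":4}]' | tail -2
python3 - <<'E'
from h import *
st()
yaw=np.radians(3.4);O=np.array([.5205,.1885]);R=np.array([[np.cos(yaw),np.sin(yaw)],[-np.sin(yaw),np.cos(yaw)]])
for n in("top","scene"):
    p,d=ctrl.snapshot(n);cv2.imwrite(f"pics/{n}9.png",p[:,:,::-1])
    W=cloud(n,d).reshape(-1,3);F=np.c_[(W[:,:2]-O)@R.T*1e3,W[:,2]*1e3]
    f=F[(abs(F[:,1])<14)&(F[:,0]>84)&(F[:,0]<140)&(F[:,2]>45)&(F[:,2]<75)]
    print(n,np.percentile(f[:,0],[50,90,98]))
st()
E
```

```text
wrist_force: [-23.7, -1.8, 19.7]
grip_width: 0.0092
t 16.75 pos [538.0913 189.7695  52.143 ] x-yaw 93.44 ydir [-0.0012 -0.0009 -1.    ] F [-23.7425  -1.8396  19.726 ] M [-0.2736  5.046  -0.0804] w 9.17 q6 0.1513222906060712
top [111.3122 122.2404 124.4002]
scene [113.4508 123.7809 124.247 ]
t 16.85 pos [538.1077 189.7888  52.1595] x-yaw 93.44 ydir [-0.0011 -0.0009 -1.    ] F [-24.6375  -2.0744  20.5909] M [-0.3263  4.9856 -0.0882] w 8.69 q6 0.15132732997126427
```

View pics/scene9.png

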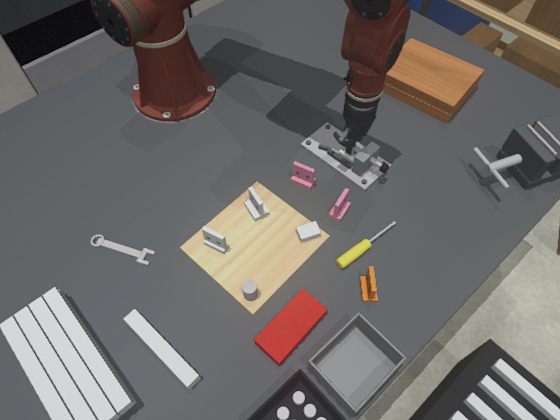

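Another 2 mm of command raised the force by 6–7 N with under 0.1 mm of motion, so this is the hard stop. The neighbouring objects haven't moved. I'll relieve some of the down-force so the push goes into the stop, hold, then hand in.

```bash
python3 -m jog '[{"x":0,"y":0,"z":0.2,"rx":0,"ry":0,"rz":0,"claw":4},{"x":0,"y":0,"z":0.4,"rx":0,"ry":0,"rz":0,"claw":4},{"x":0,"y":0,"z":0.6,"rx":0,"ry":0,"rz":0,"claw":4},{"x":0,"y":0,"z":0.6,"rx":0,"ry":0,"rz":0,"claw":4},{"x":0,"y":0,"z":0.6,"rx":0,"ry":0,"rz":0,"claw":4}]' | tail -2
python3 -c "
from h import *
st()"
python3 -m jog '[{"x":0,"y":0,"z":0,"rx":0,"ry":0,"rz":0,"claw":4},{"x":0,"y":0,"z":0,"rx":0,"ry":0,"rz":0,"claw":4},{"x":0,"y":0,"z":0,"rx":0,"ry":0,"rz":0,"claw":4},{"x":0,"y":0,"z":0,"rx":0,"ry":0,"rz":0,"claw":4},{"x":0,"y":0,"z":0,"rx":0,"ry":0,"rz":0,"claw":4}]' | tail -2
python3 -c "
from h import *
o=st();print(o['joint_vel'])"
```

```text
wrist_force: [-23.0, -1.1, 12.8]
grip_width: 0.0091
t 17.35 pos [538.0922 189.7584  52.1746] x-yaw 93.43 ydir [-0.0014 -0.0009 -1.    ] F [-22.9782  -1.1142  12.8224] M [-0.2553  4.6069 -0.0057] w 9.14 q6 0.15129359047004678
wrist_force: [-22.4, -1.8, 13.1]
grip_width: 0.0088
t 17.85 pos [538.1181 189.7679  52.1999] x-yaw 93.43 ydir [-0.0014 -0.0009 -1.    ] F [-22.4128  -1.7841  13.1166] M [-0.2023  4.6212 -0.0198] w 8.83 q6 0.15129195207432325
[-0.0011  0.0002  0.0004  0.0003 -0.0007 -0.0004]
```

Steady: the push is holding at about 22 N, the grip is firm and the arm is still. Handing in.

```bash
python3 -c "
from h import *
print(ctrl.close_job());st()"
```

```text
the job is handed in; nothing more can be done
None
the job is handed in; nothing more can be done
```

I took the medium bracket, identified by its 31 mm foot measured in both views. I stood it foot-down in the channel, pushed it against the plunger to the hard stop, and handed in at about 18 s while still gripping and pushing.

**Last checks:**
- **At the stop:** the TCP stalled at fixture x≈17.7 mm (home is 17). A further 2 mm of command moved it less than 0.1 mm while the push rose to about 24 N. It then held steady at 22 N, with the grip at 90 N and the arm at rest.
- **Alignment:** the TCP was 0.2 mm off the channel centre line, with about 0.1° of tool tilt.
- **Neighbours:** in the last scene picture the other two brackets and the rest of the bench looked unmoved.

**Did not fully agree:**
- **Plunger travel:** the knob moved about 11–12 mm by camera, against the nominal 12.
- **Foot's tail end:** it read about -10 mm against -11 expected. Both differences are within what the cameras can resolve.
- **Down-force:** 13 N remained on the channel floor at the end, after a peak of about 20 N that I eased off.

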